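Set out the counter display of sockets and sensor

TASK

Set out the display on the wooden board: put the grey junction box in the centre of the black plinth with its sides parallel to the plinth's, stand the red coupler upright in the middle of the junction box's top, and stand the blue coupler upright on the centre of the yellow disc. Stand the white motion sensor, dome up, on the board midway between the centres of the black plinth and the yellow disc. Do not disturb the bulb carton, the screwdriver or the white wall outlet on the counter.

Things in the scene. Friction and masses are not known exactly. Their poses are not given: they have to be found in the camera images.
- jbox_center (a point): Loose grey junction box, a closed block 90 x 58 x 50 mm (long axis x, width 58 along y, height 50 along z) with a flat top with four small screw heads, mass about 0.16 kg; it starts on the counter. This point is its centre, 25 mm above its underside.
- red_center (a point): Loose red industrial coupler standing upright, a round body 100 mm tall: skirt 52 mm in diameter from the bottom to 30 mm up (with a small lug on its side), grip barrel 42 mm in diameter from 36 to 78 mm up, white cable gland 32 mm in diameter on top. Mass about 0.17 kg, flat foot. This point is its centre, 50 mm above its foot; z points up to the gland.
- blue_center (a point): Loose blue industrial coupler, standing upright, same shape and size as the red one. This point is its centre, 50 mm above its foot; z points up to the gland.
- sensor_center (a point): Loose white motion sensor: an upright round body 54 mm in diameter and 34 mm high with a milky dome 44 mm in diameter on top, 52 mm tall in all, mass about 0.12 kg, flat foot. This point is on its axis, 26 mm above its foot; z points up.
- board: Fixed wooden display board lying on the counter, 160 mm (x) x 370 mm (y) x 6 mm thick. Origin at the centre of its underside; its top is 6 mm higher. Plinth and disc lie on it, 120 mm to either side of its centre along its y axis, so the board's centre is the midpoint between them; which of them is at which end varies.
- plinth: Fixed low black square plinth, 110 x 110 mm, 16 mm high, on the board, its sides parallel to the board's. Origin at the centre of its underside; its top is 16 mm higher.
- pad: Fixed yellow round disc, 90 mm in diameter, 6 mm thick, on the board. Origin at the centre of its underside; its top is 6 mm higher.
- carton_center (a point): Bystander: loose bulb carton, brown cardboard with an orange band, 50 x 50 x 60 mm, standing on the counter beyond the board. This point is its centre. Leave it alone.
- screwdriver: Bystander: loose screwdriver with an orange handle, 190 mm long, lying on the counter beyond the board; its x axis runs along it. Leave it alone.
- outlet_center (a point): Bystander: loose white square wall outlet, 80 x 80 x 30 mm, lying on the counter beyond the board. This point is its centre. Leave it alone.
Things that resemble listed ones, but are neither listed nor needed, are in the scene too. Leave any purple look-alike of the part that bears sensor_center alone.

How it is judged:
At the end, for the whole second after the job is handed in: Box flat on the plinth (centred to 12 mm, sides parallel to 0.2 rad), red coupler upright on the box (12 mm), blue coupler upright on the disc (12 mm), sensor dome up on the board midway between plinth and disc (15 mm); all released, at rest; bystanders within 20 mm of their start (horizontal distance between jbox_center and plinth below 0.012 m and z of jbox_center in the frame of plinth between 0.036 and 0.046 m and angle between each of jbox_center, red_center, blue_center, sensor_center's own z axis and vertical below 0.08 rad and (angle between the x axis of jbox_center and the x axis of plinth, either way round below 0.2 rad or angle between the x axis of jbox_center and the y axis of plinth, either way round below 0.2 rad) and horizontal distance between red_center and jbox_center below 0.012 m and z of red_center in the frame of jbox_center between 0.07 and 0.08 m and horizontal distance between blue_center and pad below 0.012 m and z of blue_center in the frame of pad between 0.051 and 0.061 m and horizontal distance between sensor_center and board below 0.015 m and z of sensor_center in the frame of board between 0.027 and 0.037 m and linear speed of each of jbox, red, blue, sensor below 0.02 m/s and angular speed of each of jbox, red, blue, sensor below 0.2 rad/s and distance of each of carton_center, outlet_center, screwdriver from where it was at the start of the episode below 0.02 m); the robot touches nothing.
It fails at once if the bulb carton is moved more than 20 mm or tipped (distance of carton_center from where it was at the start of the episode above 0.02 m or angle between carton_center's own z axis and vertical above 0.3 rad).
It fails at once if the screwdriver is moved more than 20 mm (distance of screwdriver from where it was at the start of the episode above 0.02 m).
It fails at once if the wall outlet is moved more than 20 mm or tipped (distance of outlet_center from where it was at the start of the episode above 0.02 m or angle between outlet_center's own z axis and vertical above 0.3 rad).
It also fails if it takes over 115 s, if anything falls off the work surface, if the arm or the gripper's body presses on something with over 40 N, if the wrist force passes 120 N, or if a joint passes its speed limit or range.

ROBOT

A 6-joint arm with a two-finger parallel gripper is mounted at the origin on the work surface. World frame = base frame: x ahead of the robot, y to its left, z up, the work surface at z = 0. Lengths are in m, angles in rad, forces in N, time in s.
With the tool pointing down it reaches from about 0.25 to 0.775 m from the base axis. Payload 4 kg.
Tool frame: the origin (TCP) lies between the finger pads; the fingertips stand 14 mm ahead of it and the grasp point (between the pads) lies 5 mm behind it (robot.tips_ahead is the distance from the TCP to the fingertips, in m); z points along the fingers, y is the direction in which the jaws open and shut (so a half turn about z gives the same grasp; the last joint's range is limited). The gripper opens to 94 mm and grips with 3 to 60 N. Pads are 16 mm wide; open, the fingers measure 119 mm over their backs; the gripper's body (75 mm by 177 mm) begins 78 mm behind the grasp point.
Start: joints at [-1.325, 0.087, 1.371, -0, 1.684, -0.103], TCP at [0.188, -0.517, 0.22] pointing down, gripper open.
Joint ranges: [-3.1, 3.1], [-0.76, 2.03], [0.27, 2.55], [-1.08, 4.22], [0.17, 2.65], [-2.57, 2.57]. Speed limits (rad/s): [2.79, 2.79, 3.14, 3.14, 3.14, 3.14].

INTERFACE

Orientations are given as [roll, pitch, yaw] about the fixed x, y, z axes, in that order (R = Rz(yaw) Ry(pitch) Rx(roll)).
In Python, from bench import robot, optics, job gives the robot as it stands.
- The arm moves only by the tool apply_moves, never from a script. Its argument "moves" is a list of rows, each a list of 3 entries, a list of its own where there are three numbers: the shift along the tool's x, y, z in cm, then the turn, a rotation vector about the tool's x, y, z in rad, then the opening, from 0 (shut) to 1 (fully open). In form: [[[tx, ty, tz], [rx, ry, rz], grip], ...]. A call has exactly 10 rows; each row is the pose to reach, as a shift and turn from the pose commanded when the call began, along the tool's axes at that moment; what a row does not reach only later rows make up. A row lasts 1/12 s, in which the tool goes at most 41.7 mm and 7.16 degrees, less where a joint would pass 70% of its speed; a pose out of reach is approached as far as the arm can. A call with a gripper value outside its range is refused whole. The fingers move at their own pace and stop on an object; the grip force is fixed at half the most. Time passes only in rows, so rows that repeat a pose let the fingers close, or fill a call up. It gives the time, the measured TCP pose, the force and the opening at its end, in the units of the state.
- robot.get_obs(): the state, without advancing time (a new reading comes with each control period).
- optics.snapshot(name): name is "scene" or "top"; returns the picture (480x640x3 uint8, red, green, blue); there is no depth.
- optics.get_calibration(name): a dict with "fx", "fy", "cx", "cy" (pixels), "k1" (the pictures are not rectified: a ray, as slopes to the right and down, at radius r is drawn at 1 + k1 r^2 times it, then the intrinsics apply), "rvec" (rotation vector, rad) and "tvec" (3), from world to camera coordinates, as OpenCV has them. Camera axes: x right, y down, z forward; pixel columns grow to the right and rows downward; lengths in m; the calibration is good to about 2 mm. A picture is of the moment at which its call begins. get_calibration takes no time and is no camera call.
- job.close_job(): hands the job in, once; it reports no verdict.
The state is a dict: "time": time; "joint_positions": joint angles; "qvel": joint speeds; "joint_torque": joint torques, N m; "tool_pos": TCP position; "ee_rot": TCP orientation; "wrist_force": force on the tool from outside, world axes, zero at the start; "wrist_torque": the same for the moment, N m; "width": finger opening in m.
Only numpy, scipy, OpenCV 4.12 (cv2) and the standard library are available. Lean on these libraries where they do the work, as an engineer would, in place of code of your own. Each camera call takes 0.05 s, during which the arm holds its last target.

## Working session

There is one attempt and no reset: what is moved stays moved. The work goes in short steps, Python scripts to look and compute and a tool call to move; the robot and the scene stay as the last step left them, time stands still between calls to the robot, and variables do not carry over. Pictures are saved under pics/ and viewed, and the job is handed in when it is done.

Besides the shell and the picture viewer there is one more tool, called after "Request:" as a command line: name --argument value ..., lists and objects as JSON in quotes. apply_moves: Moves the arm, as the interface text tells. Its arguments: {"type":"object","properties":{"moves":{"type":"array"}},"required":["moves"]}

```bash
ls; mkdir -p pics
python3 - <<'E'
from bench import robot, optics, job
import cv2
print(robot.get_obs())
for n in ("scene","top"):
    im=optics.snapshot(n); cv2.imwrite(f"pics/{n}0.png",im[:,:,::-1]); print(n,optics.get_calibration(n))
E
```

```text
pics
{'time': 0.0, 'joint_positions': array([-1.32512650e+00,  8.79367108e-02,  1.37223649e+00, -4.22396270e-05,
        1.68359088e+00, -1.03119967e-01]), 'qvel': array([ 8.82873582e-04,  2.72628612e-04,  1.33311785e-03,  3.35114603e-03,
       -6.94634620e-05, -1.30916457e-03]), 'joint_torque': array([-2.06355013e-03, -3.40185857e+01, -3.02429760e+01,  7.17251678e-02,
        3.30866757e-02, -1.61875219e-04]), 'tool_pos': array([ 0.18781449, -0.51639095,  0.21832316]), 'ee_rot': array([-3.13942845e+00, -1.81761382e-04,  3.48784886e-01]), 'wrist_force': array([0.00963648, 0.73912098, 0.19714905]), 'wrist_torque': array([ 0.07955914,  0.00062452, -0.0013125 ]), 'width': 0.09423705406327175}
scene {'fx': 546.521455949698, 'fy': 546.521455949698, 'cx': 320.09098781268096, 'cy': 236.46075818951059, 'k1': -0.16732762413027988, 'rvec': array([ 0.76803504,  2.76735417, -0.81172722]), 'tvec': array([ 0.48904283, -0.22019959,  1.29810034])}
top {'fx': 548.2921511666868, 'fy': 548.2921511666868, 'cx': 313.60836896004383, 'cy': 235.35976134444235, 'k1': -0.15238466722249802, 'rvec': array([ 2.13607349, -2.08793045,  0.16146321]), 'tvec': array([0.00598744, 0.61152975, 1.01302433])}
```

View pics/scene0.png

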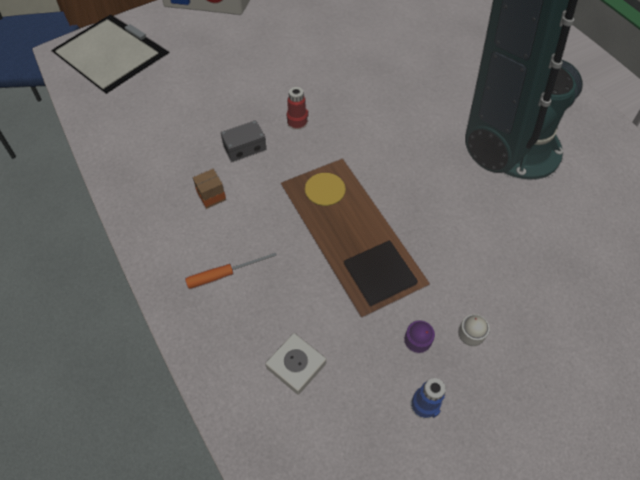

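View pics/top0.png

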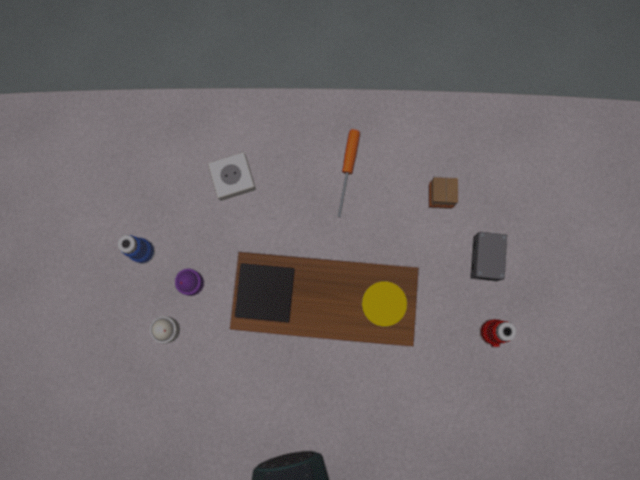

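```bash
cat > h.py <<'E'
import numpy as np, cv2
from bench import robot, optics, job
def cal(n):
    c=optics.get_calibration(n)
    K=np.array([[c['fx'],0,c['cx']],[0,c['fy'],c['cy']],[0,0,1.]]);D=np.array([c['k1'],0,0,0,0.])
    return K,D,np.array(c['rvec'],float),np.array(c['tvec'],float)
def p2w(n,px,z):
    K,D,r,t=cal(n);R=cv2.Rodrigues(r)[0]
    px=np.asarray(px,float).reshape(-1,1,2)
    u=cv2.undistortPoints(px,K,D).reshape(-1,2)
    d=np.c_[u,np.ones(len(u))]@R; o=-R.T@t
    s=(z-o[2])/d[:,2]
    return o+s[:,None]*d
def w2p(n,P):
    K,D,r,t=cal(n)
    return cv2.projectPoints(np.asarray(P,float).reshape(-1,1,3),r,t,K,D)[0].reshape(-1,2)
def crop(im,x0,y0,w,h,s,fn):
    c=im[y0:y0+h,x0:x0+w]; cv2.imwrite(fn,cv2.resize(c,None,fx=s,fy=s,interpolation=cv2.INTER_CUBIC)[:,:,::-1] if 0 else cv2.resize(c,None,fx=s,fy=s,interpolation=cv2.INTER_CUBIC))
E
python3 - <<'E'
from h import *
t=cv2.imread('pics/top0.png');s=cv2.imread('pics/scene0.png')
crop(t,100,220,150,130,5,'pics/a.png')
crop(t,420,160,120,200,3,'pics/b1.png')
a=cv2.resize(t[160:360,420:540],None,fx=3,fy=3,interpolation=2)
cv2.imwrite('pics/b.png',a)
crop(s,380,300,130,120,5,'pics/c.png')
crop(s,180,75,140,110,5,'pics/d.png')
E
```

```text
(no output)
```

View pics/a.png

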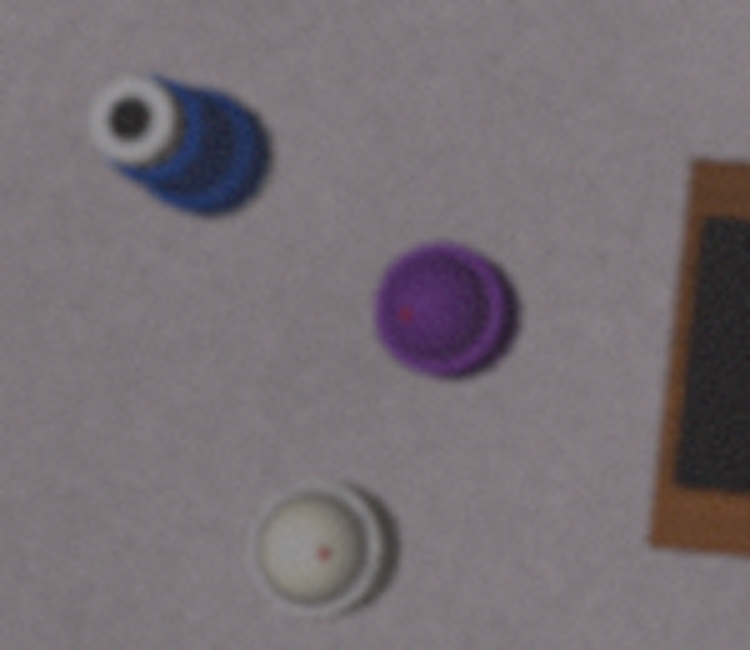

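View pics/b.png

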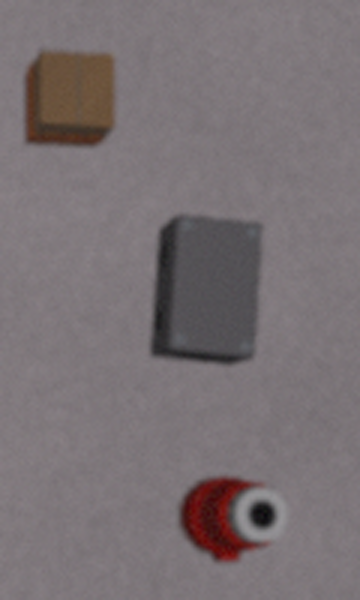

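View pics/c.png

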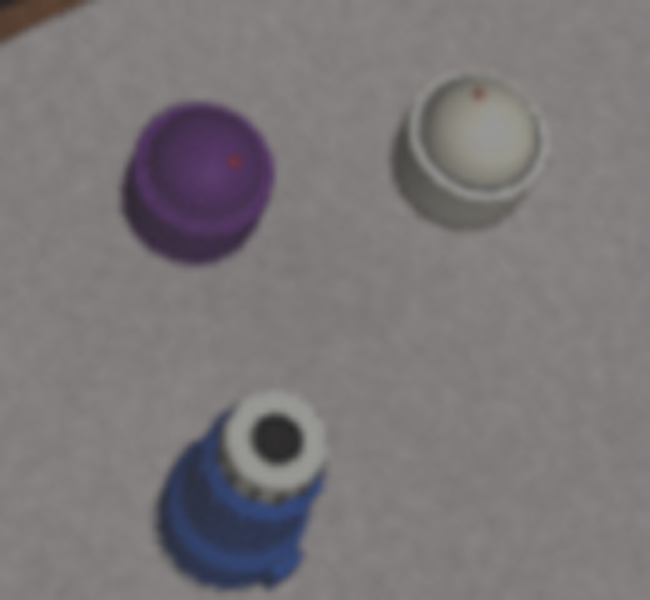

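View pics/d.png

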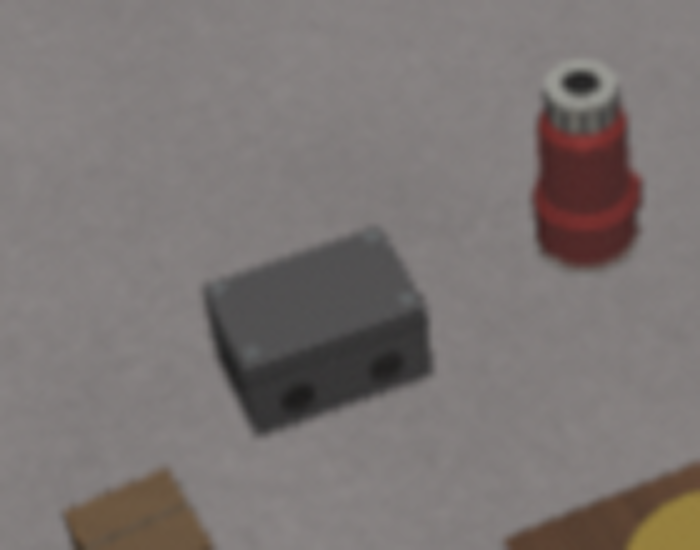

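Run:
```python
from h import *
np.set_printoptions(precision=4,suppress=True)
def f(x0,y0,s,pts): return [((x+.5)/s-.5+x0,(y+.5)/s-.5+y0) for x,y in pts]
T='top';S='scene'
print('blue',p2w(T,f(100,220,5,[(131,119)]),.1),p2w(S,f(380,300,5,[(275,438)]),.1))
print('sens',p2w(T,f(100,220,5,[(320,548)]),.034),p2w(S,f(380,300,5,[(478,137)]),.034))
print('purple',p2w(T,f(100,220,5,[(440,310)]),.034),p2w(S,f(380,300,5,[(203,165)]),.034))
print('red',p2w(T,f(420,160,3,[(261,515)]),.1),p2w(S,f(180,75,5,[(580,83)]),.1))
for n,p in ((T,f(420,160,3,[(177,217),(260,224),(253,356),(164,347)])),(S,f(180,75,5,[(207,288),(375,230),(425,302),(250,358)]))):
    w=p2w(n,p,.05);print('box',w[:,:2].tolist(),w.mean(0))
    r=cv2.minAreaRect((w[:,:2]*1000).astype(np.float32));print(r)
print('bystanders',p2w(T,[(231,175)],.03),p2w(T,[(444,192)],.06),p2w(T,[(352,145),(340,216)],.01))
for n in (T,S):
    im=cv2.imread(f'pics/{n}0.png');hsv=cv2.cvtColor(im,cv2.COLOR_BGR2HSV)
    H,Sa,V=cv2.split(hsv)
    y=((H>20)&(H<35)&(Sa>150)).astype(np.uint8) if n==T else ((H>20)&(H<35)&(Sa>120)).astype(np.uint8)
    c=max(cv2.findContours(y,0,1)[0],key=cv2.contourArea)
    e=cv2.fitEllipse(c);print(n,'disc',e,p2w(n,[e[0]],.012))
    dm=np.mean(p2w(n,c.reshape(-1,2),.012),0);print(cv2.minEnclosingCircle((p2w(n,c.reshape(-1,2),.012)[:,:2]*1000).astype(np.float32)))
    k=((V<50)).astype(np.uint8)
    box=(slice(255,335),slice(225,305)) if n==T else (slice(235,312),slice(335,425))
    m=np.zeros_like(k);m[box]=k[box]
    m=cv2.morphologyEx(m,cv2.MORPH_OPEN,np.ones((3,3)))
    c=max(cv2.findContours(m,0,1)[0],key=cv2.contourArea)
    w=p2w(n,c.reshape(-1,2),.022);print('plinth',cv2.minAreaRect((w[:,:2]*1000).astype(np.float32)))
    b=((H<20)&(Sa>70)).astype(np.uint8)|y|m
    b=cv2.morphologyEx(b,cv2.MORPH_CLOSE,np.ones((5,5)))
    c=max(cv2.findContours(b,0,1)[0],key=cv2.contourArea)
    w=p2w(n,c.reshape(-1,2),.006);print('board',cv2.minAreaRect((w[:,:2]*1000).astype(np.float32)))
```

```text
blue [[0.5802 0.3783 0.1   ]] [[0.5797 0.3755 0.1   ]]
sens [[0.4208 0.3124 0.034 ]] [[0.4214 0.3138 0.034 ]]
purple [[0.5166 0.2693 0.034 ]] [[0.517  0.2677 0.034 ]]
red [[ 0.4311 -0.3406  0.1   ]] [[ 0.4306 -0.3439  0.1   ]]
box [[0.6256999753659087, -0.3057437973934057], [0.6221505047470679, -0.3617259463133572], [0.534550334002249, -0.35398367721340973], [0.5395725421287109, -0.2948547426077082]] [ 0.5805 -0.3291  0.05  ]
((580.861572265625, -328.29034423828125), (59.34149169921875, 88.14456176757812), 84.94920349121094)
box [[0.6202250100023436, -0.3621109434995199], [0.5366973369886089, -0.3546105664867465], [0.5381038917513574, -0.3013951086383647], [0.6219675888417564, -0.31216858157396665]] [ 0.5792 -0.3326  0.05  ]
((579.16455078125, -331.7530212402344), (53.12799072265625, 87.22218322753906), 84.86888885498047)
bystanders [[0.739  0.1942 0.03  ]] [[ 0.7029 -0.2359  0.06  ]] [[ 0.8148 -0.0545  0.01  ]
 [ 0.6611 -0.0316  0.01  ]]
top disc ((384.01531982421875, 303.4137878417969), (44.5991325378418, 45.04252243041992), 164.56756591796875) [[ 0.4846 -0.1222  0.012 ]]
((485.00970458984375, -122.39918518066406), 45.63257598876953)
plinth ((500.7143859863281, 115.7584457397461), (107.96644592285156, 106.19579315185547), 86.26695251464844)
board ((492.8158264160156, -2.74786376953125), (367.2064514160156, 157.42431640625), 86.19066619873047)
scene disc ((324.6826477050781, 188.78794860839844), (31.891651153564453, 39.400543212890625), 91.11015319824219) [[ 0.4856 -0.1224  0.012 ]]
((484.9692077636719, -122.95909881591797), 45.54806900024414)
plinth ((503.73211669921875, 117.04275512695312), (110.49041748046875, 109.23821258544922), 86.00769805908203)
board ((493.2315673828125, -3.776153564453125), (367.11962890625, 157.39981079101562), 86.17120361328125)
```

```bash
cat >> h.py <<'E'
from scipy.spatial.transform import Rotation as Ro
def go(*targets):
    o=robot.get_obs(); p=o['tool_pos'];R=Ro.from_euler('xyz',o['ee_rot'])
    print('t %.2f'%o['time'],'tcp',p.round(4),'rpy',o['ee_rot'].round(4),'F',o['wrist_force'].round(2),'w %.4f'%o['width'],'vmax %.3f'%abs(o['qvel']).max(),'j6 %.2f'%o['joint_positions'][5])
    for x,y,z,yaw in targets:
        d=R.inv().apply(np.array([x,y,z])-p)*100
        rv=(R.inv()*Ro.from_euler('xyz',[np.pi,0,yaw])).as_rotvec()
        print('  shift cm',d.round(2),'turn',rv.round(3))
E
python3 -c "
from h import *
go((.58,-.33,.16,-.088),(.58,-.33,.024,-.088))"
```

```text
t 0.10 tcp [ 0.1879 -0.5164  0.2184] rpy [-3.1396e+00 -2.0000e-04  3.4880e-01] F [ 0.84  0.59 -0.46] w 0.0938 vmax 0.004 j6 -0.10
  shift cm [43.22 -4.11  5.86] turn [-0.002  0.     0.437]
  shift cm [43.22 -4.08 19.46] turn [-0.002  0.     0.437]
```

Request:
apply_moves --moves '[[[43.2,-4.1,5.9],[0,0,0.437],1],[[43.2,-4.1,5.9],[0,0,0.437],1],[[43.2,-4.1,5.9],[0,0,0.437],1],[[43.2,-4.1,5.9],[0,0,0.437],1],[[43.2,-4.1,5.9],[0,0,0.437],1],[[43.2,-4.1,5.9],[0,0,0.437],1],[[43.2,-4.1,5.9],[0,0,0.437],1],[[43.2,-4.1,5.9],[0,0,0.437],1],[[43.2,-4.1,5.9],[0,0,0.437],1],[[43.2,-4.1,5.9],[0,0,0.437],1]]'

```text
time: 0.93
tool_pos: [0.5529, -0.3428, 0.1638]
ee_rot: [-3.141, 0.001, -0.088]
wrist_force: [-0.3, -0.4, -0.1]
width: 0.0936
```

Request:
apply_moves --moves '[[[0,0,0],[0,0,0],1],[[0,0,0],[0,0,0],1],[[0,0,0],[0,0,0],1],[[0,0,0],[0,0,0],1],[[0,0,0],[0,0,0],1],[[0,0,0],[0,0,0],1],[[0,0,0],[0,0,0],1],[[0,0,0],[0,0,0],1],[[0,0,0],[0,0,0],1],[[0,0,0],[0,0,0],1]]'

```text
time: 1.77
tool_pos: [0.5513, -0.3445, 0.165]
ee_rot: [3.141, -0.0, -0.089]
wrist_force: [0.0, 0.5, 1.2]
width: 0.0941
```

```bash
python3 -c "
from h import *
go((.58,-.33,.16,-.088),(.58,-.33,.022,-.088))"
```

```text
t 1.77 tcp [ 0.5513 -0.3445  0.165 ] rpy [ 3.1414e+00 -2.0000e-04 -8.8600e-02] F [0.02 0.52 1.15] w 0.0941 vmax 0.003 j6 1.01
  shift cm [ 2.73 -1.7   0.5 ] turn [ 0.    -0.    -0.001]
  shift cm [ 2.73 -1.7  14.3 ] turn [ 0.    -0.    -0.001]
```

Request:
apply_moves --moves '[[[2.7,-1.7,0.5],[0,0,0],1],[[2.7,-1.7,0.5],[0,0,0],1],[[2.7,-1.7,3.0],[0,0,0],1],[[2.7,-1.7,5.5],[0,0,0],1],[[2.7,-1.7,8.0],[0,0,0],1],[[2.7,-1.7,10.5],[0,0,0],1],[[2.7,-1.7,12.5],[0,0,0],1],[[2.7,-1.7,13.7],[0,0,0],1],[[2.7,-1.7,14.3],[0,0,0],1],[[2.7,-1.7,14.3],[0,0,0],1]]'

```text
time: 2.6
tool_pos: [0.579, -0.3293, 0.0203]
ee_rot: [-3.14, 0.003, -0.088]
wrist_force: [-1.0, -0.3, 0.1]
width: 0.0939
```

```bash
python3 -c "
from h import *
go((.58,-.33,.16,-.088),(.58,-.33,.022,-.088))
cv2.imwrite('pics/s1.png',optics.snapshot('top')[200:320,430:560,::-1].repeat(4,0).repeat(4,1))"
```

```text
t 2.60 tcp [ 0.579  -0.3293  0.0203] rpy [-3.1404e+00  2.5000e-03 -8.8100e-02] F [-1.01 -0.26  0.14] w 0.0939 vmax 0.040 j6 1.06
  shift cm [  0.07   0.05 -13.97] turn [-0.001  0.003 -0.   ]
  shift cm [ 0.1   0.06 -0.17] turn [-0.001  0.003 -0.   ]
```

View pics/s1.png

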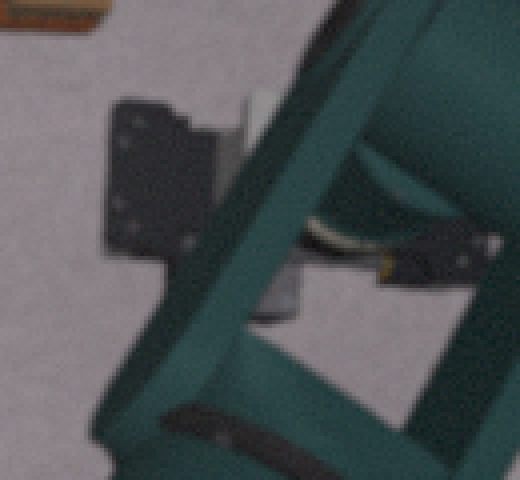

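The picture shows the gripper straddling the box (grey piece visible at crop ~(275,300)). Closing, then lifting.

Request:
apply_moves --moves '[[[0,0,0],[0,0,0],0.6],[[0,0,0],[0,0,0],0.4],[[0,0,0],[0,0,0],0.2],[[0,0,0],[0,0,0],0],[[0,0,0],[0,0,0],0],[[0,0,0],[0,0,0],0],[[0,0,0],[0,0,0],0],[[0,0,0],[0,0,0],0],[[0,0,0],[0,0,0],0],[[0,0,0],[0,0,0],0]]'

```text
time: 3.48
tool_pos: [0.5801, -0.3305, 0.0224]
ee_rot: [3.14, -0.001, -0.088]
wrist_force: [-0.5, -2.5, 3.3]
width: 0.0579
```

```bash
python3 -c "
from h import *
go((.58,-.33,.14,-.088))"
```

```text
t 3.48 tcp [ 0.5801 -0.3305  0.0224] rpy [ 3.1402e+00 -1.1000e-03 -8.8400e-02] F [-0.47 -2.47  3.33] w 0.0579 vmax 0.002 j6 1.06
  shift cm [ -0.    -0.03 -11.76] turn [ 0.001 -0.001 -0.   ]
```

Request:
apply_moves --moves '[[[0,0,-1],[0,0,0],0],[[0,0,-3],[0,0,0],0],[[0,0,-5],[0,0,0],0],[[0,0,-7],[0,0,0],0],[[0,0,-9],[0,0,0],0],[[0,0,-11],[0,0,0],0],[[0,0,-12],[0,0,0],0],[[0,0,-12],[0,0,0],0],[[0,0,-12],[0,0,0],0],[[0,0,-12],[0,0,0],0]]'

```text
time: 4.32
tool_pos: [0.579, -0.329, 0.1396]
ee_rot: [-3.14, 0.003, -0.088]
wrist_force: [0.2, -0.3, -2.3]
width: 0.0579
```

```bash
python3 -c "
from h import *
go((.501,.1165,.14,-.0665))
for n in ('top','scene'): cv2.imwrite('pics/%s2.png'%n,optics.snapshot(n)[:,:,::-1])"
```

```text
t 4.32 tcp [ 0.579  -0.329   0.1396] rpy [-3.1396  0.0033 -0.0881] F [ 0.25 -0.31 -2.3 ] w 0.0579 vmax 0.011 j6 1.06
  shift cm [-11.69 -43.69   0.08] turn [-0.002  0.003 -0.022]
```

View pics/scene2.png

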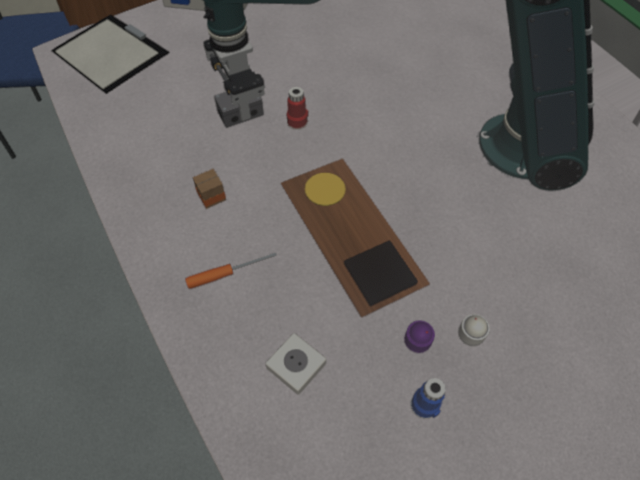

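Request:
apply_moves --moves '[[[-0.5,-2,0],[0,0,0],0],[[-1.5,-5,0],[0,0,0],0],[[-2.5,-9,0],[0,0,0],0],[[-3.5,-12.5,0],[0,0,0],0],[[-4.5,-16,0],[0,0,0],0],[[-5.5,-20,0],[0,0,0],0],[[-6.5,-23.5,0],[0,0,0],0],[[-7.5,-27,0],[0,0,0],0],[[-8.5,-31,0],[0,0,0],0],[[-9.2,-34.5,0],[0,0,0],0]]'

```text
time: 5.25
tool_pos: [0.5169, 0.0243, 0.1406]
ee_rot: [-3.141, 0.002, -0.088]
wrist_force: [0.8, 0.4, -2.2]
width: 0.0581
```

Request:
apply_moves --moves '[[[-0.8,-3,0],[0,0,-0.01],0],[[-1.6,-6,0],[0,0,-0.02],0],[[-2.1,-8,0],[0,0,-0.022],0],[[-2.5,-9.2,0],[0,0,-0.022],0],[[-2.5,-9.2,0],[0,0,-0.022],0],[[-2.5,-9.2,0],[0,0,-0.022],0],[[-2.5,-9.2,0],[0,0,-0.022],0],[[-2.5,-9.2,0],[0,0,-0.022],0],[[-2.5,-9.2,0],[0,0,-0.022],0],[[-2.5,-9.2,0],[0,0,-0.022],0]]'

```text
time: 6.08
tool_pos: [0.5021, 0.1149, 0.1417]
ee_rot: [3.141, -0.0, -0.068]
wrist_force: [-0.1, 0.2, -1.8]
width: 0.0577
```

```bash
python3 -c "
from h import *
go((.501,.1165,.044,-.0665))"
```

```text
t 6.08 tcp [0.5021 0.1149 0.1417] rpy [ 3.1413e+00 -1.0000e-04 -6.7900e-02] F [-0.06  0.25 -1.82] w 0.0577 vmax 0.007 j6 1.75
  shift cm [-0.12 -0.16  9.77] turn [ 0.    -0.    -0.001]
```

Request:
apply_moves --moves '[[[-0.1,-0.2,0],[0,0,0],0],[[-0.1,-0.2,2],[0,0,0],0],[[-0.1,-0.2,4],[0,0,0],0],[[-0.1,-0.2,6],[0,0,0],0],[[-0.1,-0.2,7.5],[0,0,0],0],[[-0.1,-0.2,8.5],[0,0,0],0],[[-0.1,-0.2,9.1],[0,0,0],0],[[-0.1,-0.2,9.4],[0,0,0],0],[[-0.1,-0.2,9.6],[0,0,0],0],[[-0.1,-0.2,9.6],[0,0,0],0]]'

```text
time: 6.92
tool_pos: [0.5014, 0.118, 0.0462]
ee_rot: [-3.141, -0.001, -0.066]
wrist_force: [-0.3, -0.2, -1.4]
width: 0.0579
```

```bash
python3 -c "
from h import *
go((.501,.1165,.0445,-.0665))
for n in ('top','scene'): cv2.imwrite('pics/%s3.png'%n,optics.snapshot(n)[:,:,::-1])
s=cv2.imread('pics/scene3.png');crop(s,310,180,140,140,5,'pics/c3.png')
"
```

```text
t 6.92 tcp [0.5014 0.118  0.0462] rpy [-3.1415e+00 -1.0000e-03 -6.6300e-02] F [-0.28 -0.23 -1.37] w 0.0579 vmax 0.008 j6 1.76
  shift cm [-0.03  0.15  0.17] turn [-0.    -0.001  0.   ]
```

View pics/c3.png

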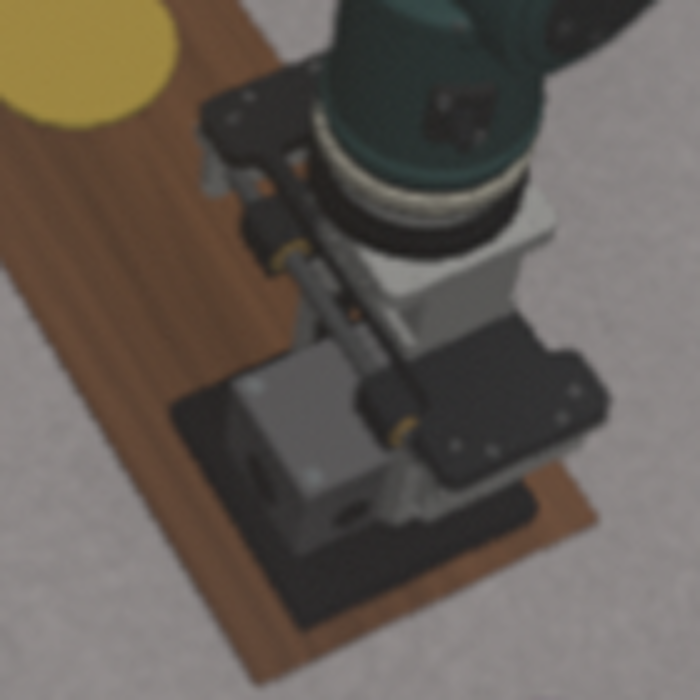

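The picture shows the box hovering just above the plinth, centred and parallel (box end near crop (305,500)). Lowering the last 2 mm, releasing gently, lifting.

Request:
apply_moves --moves '[[[0,0.1,0.1],[0,0,0],0],[[0,0.1,0.2],[0,0,0],0],[[0,0.1,0.2],[0,0,0],0],[[0,0.1,0.2],[0,0,0],0.65],[[0,0.1,0.2],[0,0,0],0.75],[[0,0.1,0.2],[0,0,0],0.85],[[0,0.1,0.2],[0,0,0],0.85],[[0,0.1,0.2],[0,0,0],0.85],[[0,0.1,-1],[0,0,0],0.85],[[0,0.1,-3],[0,0,0],0.85]]'

```text
time: 7.85
tool_pos: [0.4989, 0.1167, 0.0741]
ee_rot: [3.14, 0.006, -0.066]
wrist_force: [0.4, -0.5, 0.4]
width: 0.0797
```

```bash
python3 -c "
from h import *
go((.501,.1165,.17,-.0665),(.58,.377,.16,-.0665),)"
```

```text
t 7.85 tcp [0.4989 0.1167 0.0741] rpy [ 3.1405  0.0057 -0.0662] F [ 0.41 -0.5   0.36] w 0.0797 vmax 0.510 j6 1.76
  shift cm [ 0.16  0.01 -9.59] turn [0.001 0.006 0.   ]
  shift cm [  6.32 -26.5   -8.65] turn [0.001 0.006 0.   ]
```

Request:
apply_moves --moves '[[[0,0,-3],[0,0,0],1],[[0,0,-6],[0,0,0],1],[[1,-3,-9],[0,0,0],1],[[2,-6,-10],[0,0,0],1],[[3,-10,-10],[0,0,0],1],[[4,-14,-10],[0,0,0],1],[[5,-18,-10],[0,0,0],1],[[6,-22,-10],[0,0,0],1],[[6.3,-25,-10],[0,0,0],1],[[6.3,-26.5,-10],[0,0,0],1]]'

```text
time: 8.68
tool_pos: [0.5812, 0.3811, 0.1756]
ee_rot: [-3.14, 0.0, -0.063]
wrist_force: [-0.8, -0.2, 0.7]
width: 0.0943
```

Request:
apply_moves --moves '[[[0,0,0],[0,0,0],1],[[0,0,0],[0,0,0],1],[[0,0,0],[0,0,0],1],[[0,0,0],[0,0,0],1],[[0,0,0],[0,0,0],1],[[0,0,0],[0,0,0],1],[[0,0,0],[0,0,0],1],[[0,0,0],[0,0,0],1],[[0,0,0],[0,0,0],1],[[0,0,0],[0,0,0],1]]'

```text
time: 9.52
tool_pos: [0.5813, 0.377, 0.1758]
ee_rot: [3.141, -0.0, -0.066]
wrist_force: [-0.2, 0.2, 0.2]
width: 0.0935
```

```bash
python3 -c "
from h import *
go((.58,.377,.052,-.0665),)
for n in ('top','scene'): cv2.imwrite('pics/%s4.png'%n,optics.snapshot(n)[:,:,::-1])"
```

```text
t 9.52 tcp [0.5813 0.377  0.1758] rpy [ 3.1415 -0.     -0.0663] F [-0.23  0.24  0.19] w 0.0935 vmax 0.004 j6 2.13
  shift cm [-1.300e-01  1.000e-02  1.238e+01] turn [ 0. -0.  0.]
```

View pics/top4.png

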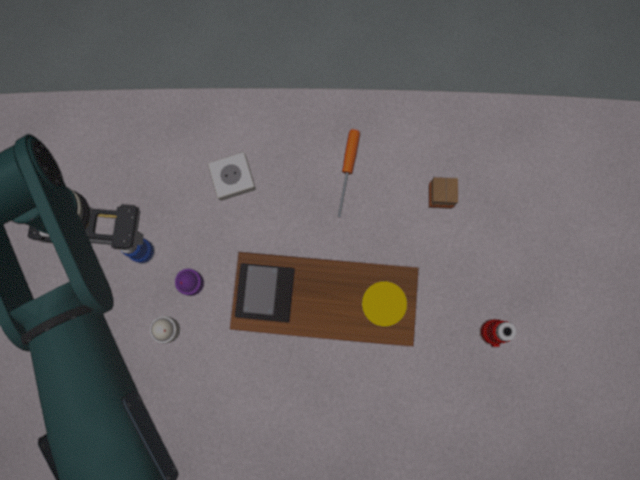

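View pics/scene4.png

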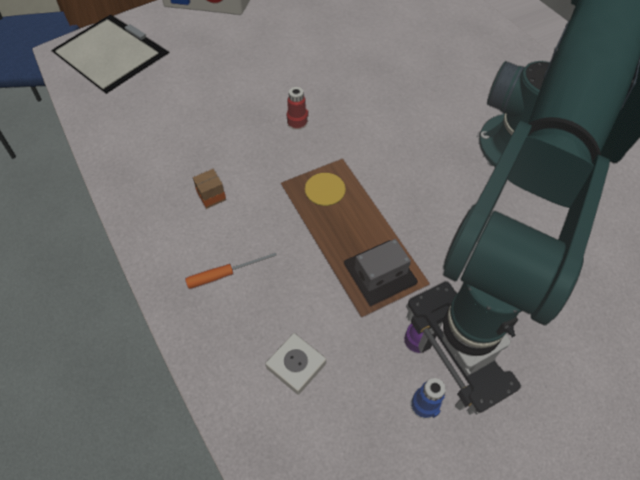

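```bash
python3 -c "
from h import *
t=cv2.imread('pics/top4.png');s=cv2.imread('pics/scene4.png')
a=cv2.resize(t[250:340,220:310],None,fx=6,fy=6,interpolation=2);cv2.imwrite('pics/bx.png',a)
b=cv2.resize(s[220:320,330:440],None,fx=6,fy=6,interpolation=2);cv2.imwrite('pics/bs.png',b)
"
```

```text
(no output)
```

View pics/bx.png

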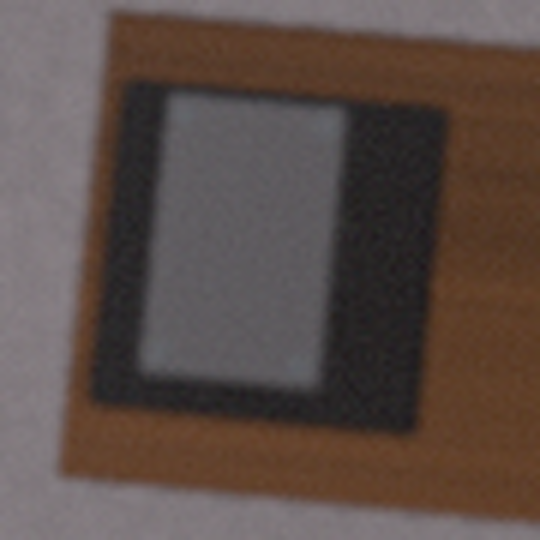

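View pics/bs.png

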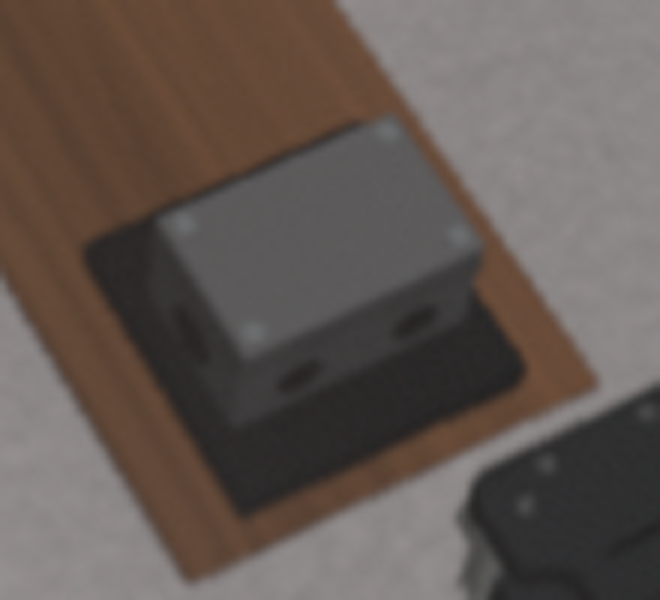

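Request:
apply_moves --moves '[[[-0.1,0,2],[0,0,0],1],[[-0.1,0,4],[0,0,0],1],[[-0.1,0,6],[0,0,0],1],[[-0.1,0,8],[0,0,0],1],[[-0.1,0,10],[0,0,0],1],[[-0.1,0,11.5],[0,0,0],1],[[-0.1,0,12.3],[0,0,0],1],[[-0.1,0,12.4],[0,0,0],1],[[-0.1,0,12.4],[0,0,0],1],[[-0.1,0,12.4],[0,0,0],1]]'

```text
time: 10.45
tool_pos: [0.5811, 0.3777, 0.0532]
ee_rot: [-3.14, -0.002, -0.066]
wrist_force: [0.4, 0.2, -0.3]
width: 0.0938
```

Request:
apply_moves --moves '[[[0,0,0],[0,0,0],0.6],[[0,0,0],[0,0,0],0.4],[[0,0,0],[0,0,0],0.2],[[0,0,0],[0,0,0],0],[[0,0,0],[0,0,0],0],[[0,0,0],[0,0,0],0],[[0,0,0],[0,0,0],0],[[0,0,0],[0,0,0],0],[[0,0,0],[0,0,0],0],[[0,0,0],[0,0,0],0]]'

```text
time: 11.28
tool_pos: [0.5802, 0.3772, 0.0516]
ee_rot: [3.141, 0.0, -0.066]
wrist_force: [0.1, 0.3, -0.5]
width: 0.0415
```

```bash
python3 -c "
from h import *
def f(x0,y0,s,pts): return [((x+.5)/s-.5+x0,(y+.5)/s-.5+y0) for x,y in pts]
print(p2w('top',f(220,250,6,[(168,94),(347,104),(323,386),(138,376)]),.072).mean(0), p2w('top',f(220,250,6,[(122,82),(448,110),(416,432),(92,404)]),.022).mean(0))
print(p2w('scene',f(330,220,6,[(158,222),(395,117),(482,248),(248,357)]),.072).mean(0))
go((.58,.377,.052,-.0665))"
```

```text
[0.50195128 0.11806081 0.072     ] [0.50066442 0.1158893  0.022     ]
[0.50207112 0.11764009 0.072     ]
t 11.28 tcp [0.5802 0.3772 0.0516] rpy [ 3.1413e+00  2.0000e-04 -6.6200e-02] F [ 0.07  0.28 -0.5 ] w 0.0415 vmax 0.003 j6 2.13
  shift cm [-0.02  0.02 -0.04] turn [0. 0. 0.]
```

Request:
apply_moves --moves '[[[0,0,-1],[0,0,0],0],[[0,0,-3],[0,0,0],0],[[0,0,-5],[0,0,0],0],[[0,0,-7],[0,0,0],0],[[0,0,-9],[0,0,0],0],[[0,0,-11],[0,0,0],0],[[0,0,-13],[0,0,0],0],[[0,0,-14.5],[0,0,0],0],[[0,0,-15],[0,0,0],0],[[0,0,-15],[0,0,0],0]]'

```text
time: 12.12
tool_pos: [0.581, 0.3777, 0.2042]
ee_rot: [-3.14, -0.003, -0.066]
wrist_force: [0.4, -0.8, -2.4]
width: 0.0413
```

```bash
python3 -c "
from h import *
go((.485,-.1225,.2,-.0665))"
```

```text
t 12.12 tcp [0.581  0.3777 0.2042] rpy [-3.1395 -0.0034 -0.0662] F [ 0.43 -0.84 -2.43] w 0.0413 vmax 0.052 j6 2.13
  shift cm [-6.27 50.54  0.29] turn [-0.002 -0.003  0.   ]
```

Request:
apply_moves --moves '[[[-0.2,1.5,0],[0,0,0],0],[[-0.6,4.5,0],[0,0,0],0],[[-1,8,0],[0,0,0],0],[[-1.4,11.5,0],[0,0,0],0],[[-1.9,15,0],[0,0,0],0],[[-2.3,18.5,0],[0,0,0],0],[[-2.7,22,0],[0,0,0],0],[[-3.2,25.5,0],[0,0,0],0],[[-3.6,29,0],[0,0,0],0],[[-4,32.5,0],[0,0,0],0]]'

```text
time: 12.95
tool_pos: [0.5173, 0.0541, 0.1999]
ee_rot: [3.141, 0.003, -0.066]
wrist_force: [0.4, -0.8, -1.8]
width: 0.0415
```

Request:
apply_moves --moves '[[[-0.4,3.5,0],[0,0,0],0],[[-0.8,7,0],[0,0,0],0],[[-1.2,10.5,0],[0,0,0],0],[[-1.6,13.5,0],[0,0,0],0],[[-2,16,0],[0,0,0],0],[[-2.2,17.5,0],[0,0,0],0],[[-2.3,18,0],[0,0,0],0],[[-2.3,18,0],[0,0,0],0],[[-2.3,18,0],[0,0,0],0],[[-2.3,18,0],[0,0,0],0]]'

```text
time: 13.78
tool_pos: [0.484, -0.1213, 0.2013]
ee_rot: [-3.141, 0.001, -0.065]
wrist_force: [-0.1, 0.9, -1.5]
width: 0.0414
```

```bash
python3 -c "
from h import *
go((.485,-.1225,.0645,-.0665))"
```

```text
t 13.78 tcp [ 0.484  -0.1213  0.2013] rpy [-3.1408e+00  8.0000e-04 -6.4800e-02] F [-0.12  0.94 -1.51] w 0.0414 vmax 0.008 j6 1.28
  shift cm [ 0.12  0.13 13.68] turn [-0.001  0.001  0.002]
```

Request:
apply_moves --moves '[[[0.1,0.1,1.5],[0,0,0],0],[[0.1,0.1,3.5],[0,0,0],0],[[0.1,0.1,5.5],[0,0,0],0],[[0.1,0.1,7.5],[0,0,0],0],[[0.1,0.1,9.5],[0,0,0],0],[[0.1,0.1,11.2],[0,0,0],0],[[0.1,0.1,12.5],[0,0,0],0],[[0.1,0.1,13.2],[0,0,0],0],[[0.1,0.1,13.4],[0,0,0],0],[[0.1,0.1,13.4],[0,0,0],0]]'

```text
time: 14.62
tool_pos: [0.485, -0.1228, 0.0675]
ee_rot: [-3.141, 0.001, -0.065]
wrist_force: [0.6, 0.2, -1.7]
width: 0.0414
```

```bash
python3 -c "
from h import *
go((.485,-.1225,.0638,-.0665))
im=optics.snapshot('scene')[:,:,::-1];crop(im,270,110,120,110,5,'pics/e.png')"
```

```text
t 14.62 tcp [ 0.485  -0.1228  0.0675] rpy [-3.1413e+00  6.0000e-04 -6.5000e-02] F [ 0.6   0.2  -1.67] w 0.0414 vmax 0.025 j6 1.27
  shift cm [ 0.   -0.03  0.37] turn [-0.     0.001  0.001]
```

View pics/e.png

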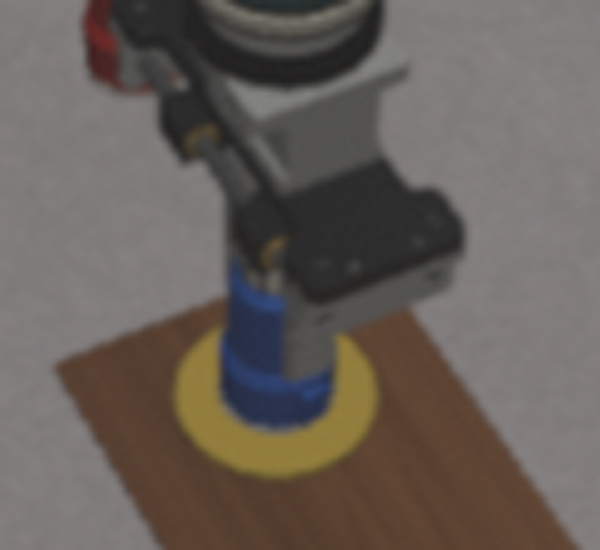

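The picture shows the blue coupler upright just above the disc's centre (foot near crop (277,400)). Lowering 3.5 mm and releasing.

Request:
apply_moves --moves '[[[0,0,0.15],[0,0,0],0],[[0,0,0.3],[0,0,0],0],[[0,0,0.35],[0,0,0],0],[[0,0,0.35],[0,0,0],0],[[0,0,0.35],[0,0,0],0.5],[[0,0,0.35],[0,0,0],0.6],[[0,0,0.35],[0,0,0],0.75],[[0,0,0.35],[0,0,0],0.9],[[0,0,0.35],[0,0,0],0.9],[[0,0,0.35],[0,0,0],0.9]]'

```text
time: 15.5
tool_pos: [0.485, -0.1236, 0.0644]
ee_rot: [3.141, -0.0, -0.066]
wrist_force: [-0.1, -0.0, 0.6]
width: 0.0771
```

Request:
apply_moves --moves '[[[0,0,-1],[0,0,0],0.9],[[0,0,-3],[0,0,0],0.9],[[0,0,-5.5],[0,0,0],0.9],[[0,0,-8],[0,0,0],0.9],[[0,0,-11],[0,0,0],0.9],[[0,0,-13],[0,0,0],1],[[0,0,-13],[0,0,0],1],[[0,0,-13],[0,0,0],1],[[0,0,-13],[0,0,0],1],[[0,0,-13],[0,0,0],1]]'

```text
time: 16.33
tool_pos: [0.4839, -0.1232, 0.1923]
ee_rot: [-3.141, 0.003, -0.066]
wrist_force: [0.4, 1.0, 0.0]
width: 0.094
```

```bash
python3 -c "
from h import *
go((.421,.313,.17,1.5),(.421,.313,.2,1.5))"
```

```text
t 16.33 tcp [ 0.4839 -0.1232  0.1923] rpy [-3.1407  0.0034 -0.0662] F [0.44 0.98 0.01] w 0.0940 vmax 0.006 j6 1.27
  shift cm [ -9.16 -43.1    2.31] turn [-0.003  0.002 -1.566]
  shift cm [ -9.17 -43.11  -0.69] turn [-0.003  0.002 -1.566]
```

Request:
apply_moves --moves '[[[-1,-4,0],[0,0,-0.1],1],[[-2,-8,0],[0,0,-0.2],1],[[-3,-12,0],[0,0,-0.3],1],[[-4,-16,0],[0,0,-0.4],1],[[-4.5,-20,0],[0,0,-0.5],1],[[-5,-24,0],[0,0,-0.6],1],[[-6,-28,0],[0,0,-0.7],1],[[-7,-32,0],[0,0,-0.8],1],[[-8,-36,0],[0,0,-0.9],1],[[-8.5,-39,0],[0,0,-1.0],1]]'

```text
time: 17.17
tool_pos: [0.4237, 0.2738, 0.1923]
ee_rot: [-3.139, 0.003, 0.941]
wrist_force: [0.6, 0.3, -0.1]
width: 0.0939
```

```bash
python3 -c "
from h import *
go((.421,.313,.17,1.5))"
```

```text
t 17.17 tcp [0.4237 0.2738 0.1923] rpy [-3.1393e+00  2.6000e-03  9.4090e-01] F [ 0.58  0.25 -0.12] w 0.0939 vmax 0.668 j6 1.09
  shift cm [ 3.02 -2.52  2.23] turn [-0.003  0.002 -0.559]
```

Request:
apply_moves --moves '[[[3,-2.5,2],[0,0,-0.11],1],[[3,-2.5,2],[0,0,-0.22],1],[[3,-2.5,2],[0,0,-0.33],1],[[3,-2.5,2],[0,0,-0.44],1],[[3,-2.5,2],[0,0,-0.56],1],[[3,-2.5,2],[0,0,-0.56],1],[[3,-2.5,2],[0,0,-0.56],1],[[3,-2.5,2],[0,0,-0.56],1],[[3,-2.5,2],[0,0,-0.56],1],[[3,-2.5,2],[0,0,-0.56],1]]'

```text
time: 18.0
tool_pos: [0.4236, 0.3101, 0.174]
ee_rot: [-3.141, 0.0, 1.492]
wrist_force: [0.3, -0.0, -1.1]
width: 0.0941
```

```bash
python3 -c "
from h import *
go((.421,.313,.018,1.504))
for n in ('top','scene'): cv2.imwrite('pics/%s5.png'%n,optics.snapshot(n)[:,:,::-1])
s=cv2.imread('pics/scene5.png');crop(s,380,260,140,120,5,'pics/f.png')"
```

```text
t 18.00 tcp [0.4236 0.3101 0.174 ] rpy [-3.1414e+00  2.0000e-04  1.4925e+00] F [ 0.34 -0.04 -1.12] w 0.0941 vmax 0.004 j6 0.60
  shift cm [ 0.27 -0.28 15.6 ] turn [-0.     0.    -0.012]
```

View pics/f.png

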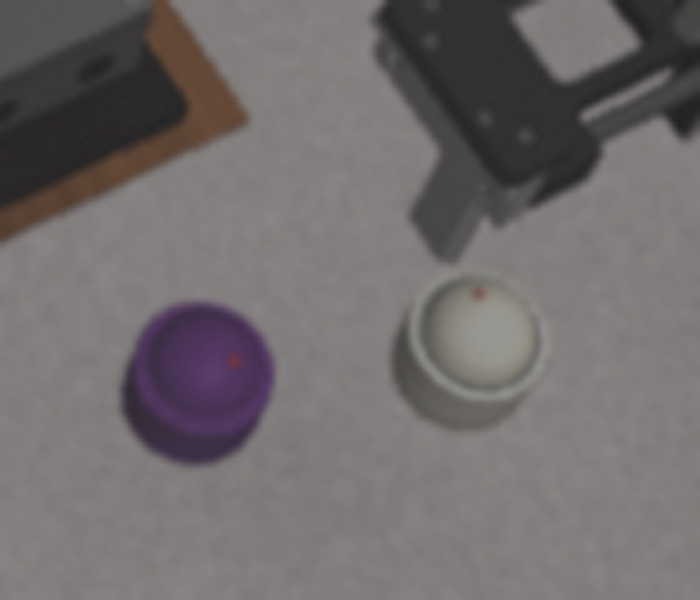

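View pics/top5.png

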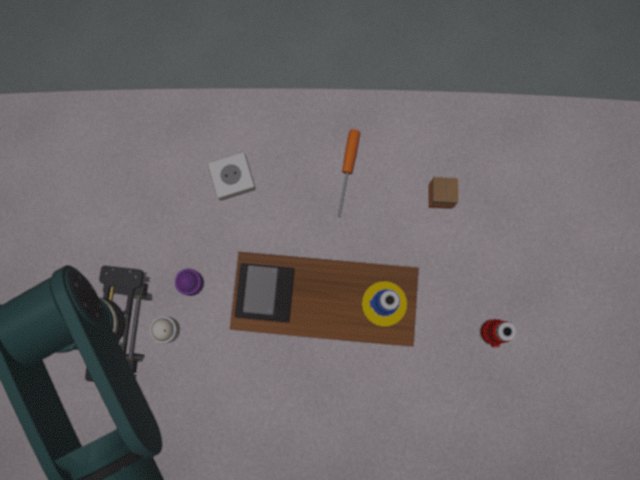

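Request:
apply_moves --moves '[[[0.3,-0.3,1.5],[0,0,0],1],[[0.3,-0.3,4],[0,0,0],1],[[0.3,-0.3,6.5],[0,0,0],1],[[0.3,-0.3,9],[0,0,0],1],[[0.3,-0.3,11.5],[0,0,0],1],[[0.3,-0.3,13.5],[0,0,0],1],[[0.3,-0.3,14.8],[0,0,0],1],[[0.3,-0.3,15.3],[0,0,0],1],[[0.3,-0.3,15.4],[0,0,0],1],[[0.3,-0.3,15.4],[0,0,0],1]]'

```text
time: 18.93
tool_pos: [0.4212, 0.3136, 0.0207]
ee_rot: [3.141, -0.0, 1.494]
wrist_force: [-0.3, -0.2, 0.9]
width: 0.0942
```

```bash
python3 -c "
from h import *
go((.421,.313,.018,1.504))"
```

```text
t 18.93 tcp [0.4212 0.3136 0.0207] rpy [ 3.1411e+00 -3.0000e-04  1.4936e+00] F [-0.32 -0.15  0.85] w 0.0942 vmax 0.019 j6 0.61
  shift cm [-0.06 -0.02  0.27] turn [ 0.001 -0.    -0.01 ]
```

Request:
apply_moves --moves '[[[0,0,0.2],[0,0,0],0.8],[[0,0,0.2],[0,0,0],0.6],[[0,0,0.2],[0,0,0],0.5],[[0,0,0.2],[0,0,0],0.3],[[0,0,0.2],[0,0,0],0],[[0,0,0.2],[0,0,0],0],[[0,0,0.2],[0,0,0],0],[[0,0,0.2],[0,0,0],0],[[0,0,0.2],[0,0,0],0],[[0,0,0.2],[0,0,0],0]]'

```text
time: 19.77
tool_pos: [0.421, 0.3135, 0.0184]
ee_rot: [3.141, -0.0, 1.494]
wrist_force: [-0.8, -0.3, 2.0]
width: 0.0535
```

```bash
python3 -c "
from h import *
go((.421,.313,.018,1.504))"
```

```text
t 19.77 tcp [0.421  0.3135 0.0184] rpy [ 3.1415e+00 -1.0000e-04  1.4938e+00] F [-0.83 -0.33  2.01] w 0.0535 vmax 0.001 j6 0.61
  shift cm [-0.05  0.01  0.04] turn [ 0.   -0.   -0.01]
```

Request:
apply_moves --moves '[[[0,0,-1],[0,0,0],0],[[0,0,-3],[0,0,0],0],[[0,0,-5],[0,0,0],0],[[0,0,-7],[0,0,0],0],[[0,0,-9],[0,0,0],0],[[0,0,-11],[0,0,0],0],[[0,0,-13],[0,0,0],0],[[0,0,-14.5],[0,0,0],0],[[0,0,-15],[0,0,0],0],[[0,0,-15],[0,0,0],0]]'

```text
time: 20.6
tool_pos: [0.4217, 0.3139, 0.1702]
ee_rot: [3.139, -0.002, 1.494]
wrist_force: [-0.8, 0.5, -1.4]
width: 0.0533
```

```bash
python3 -c "
from h import *
go((.493,-.003,.17,1.504))"
```

```text
t 20.60 tcp [0.4217 0.3139 0.1702] rpy [ 3.1385e+00 -2.0000e-03  1.4938e+00] F [-0.79  0.54 -1.38] w 0.0533 vmax 0.049 j6 0.61
  shift cm [-3.105e+01  9.550e+00 -1.000e-02] turn [ 0.003 -0.002 -0.01 ]
```

Request:
apply_moves --moves '[[[-1.5,0.5,0],[0,0,0],0],[[-4.5,1.4,0],[0,0,0],0],[[-8,2.5,0],[0,0,0],0],[[-11.5,3.5,0],[0,0,0],0],[[-15,4.6,0],[0,0,0],0],[[-18.5,5.7,0],[0,0,0],0],[[-22,6.8,0],[0,0,0],0],[[-25.5,7.8,0],[0,0,0],0],[[-28.5,8.8,0],[0,0,0],0],[[-30.5,9.4,0],[0,0,0],0]]'

```text
time: 21.43
tool_pos: [0.4906, -0.0008, 0.1665]
ee_rot: [-3.139, 0.001, 1.491]
wrist_force: [0.5, 0.3, -0.8]
width: 0.0533
```

Request:
apply_moves --moves '[[[-0.5,0.1,0],[0,0,0],0],[[-0.5,0.1,0],[0,0,0],0],[[-0.5,0.1,0],[0,0,0],0],[[-0.5,0.1,1],[0,0,0],0],[[-0.5,0.1,3],[0,0,0],0],[[-0.5,0.1,5],[0,0,0],0],[[-0.5,0.1,7],[0,0,0],0],[[-0.5,0.1,8],[0,0,0],0],[[-0.5,0.1,8],[0,0,0],0],[[-0.5,0.1,8],[0,0,0],0]]'

```text
time: 22.27
tool_pos: [0.4913, -0.0021, 0.0878]
ee_rot: [-3.14, -0.0, 1.495]
wrist_force: [0.8, 0.8, -1.4]
width: 0.0533
```

```bash
python3 -c "
from h import *
go((.493,-.003,.0245,1.504))"
```

```text
t 22.27 tcp [ 0.4913 -0.0021  0.0878] rpy [-3.1403e+00 -1.0000e-04  1.4952e+00] F [ 0.77  0.83 -1.38] w 0.0533 vmax 0.043 j6 -0.04
  shift cm [-0.08  0.19  6.33] turn [-0.001 -0.    -0.009]
```

Request:
apply_moves --moves '[[[-0.1,0.2,0.8],[0,0,0],0],[[-0.1,0.2,2],[0,0,0],0],[[-0.1,0.2,3.2],[0,0,0],0],[[-0.1,0.2,4.4],[0,0,0],0],[[-0.1,0.2,5.2],[0,0,0],0],[[-0.1,0.2,5.8],[0,0,0],0],[[-0.1,0.2,6],[0,0,0],0],[[-0.1,0.2,6],[0,0,0],0],[[-0.1,0.2,6],[0,0,0],0],[[-0.1,0.2,6],[0,0,0],0]]'

```text
time: 23.1
tool_pos: [0.4944, -0.0042, 0.029]
ee_rot: [3.14, 0.0, 1.494]
wrist_force: [0.2, 0.6, -1.4]
width: 0.053
```

```bash
python3 -c "
from h import *
go((.493,-.003,.0245,1.504))
im=optics.snapshot('scene')[:,:,::-1];crop(im,290,150,130,120,5,'pics/g.png')"
```

```text
t 23.10 tcp [ 0.4944 -0.0042  0.029 ] rpy [3.1399e+00 2.0000e-04 1.4938e+00] F [ 0.21  0.55 -1.41] w 0.0530 vmax 0.004 j6 -0.05
  shift cm [ 0.11 -0.15  0.45] turn [ 0.002  0.    -0.01 ]
```

View pics/g.png

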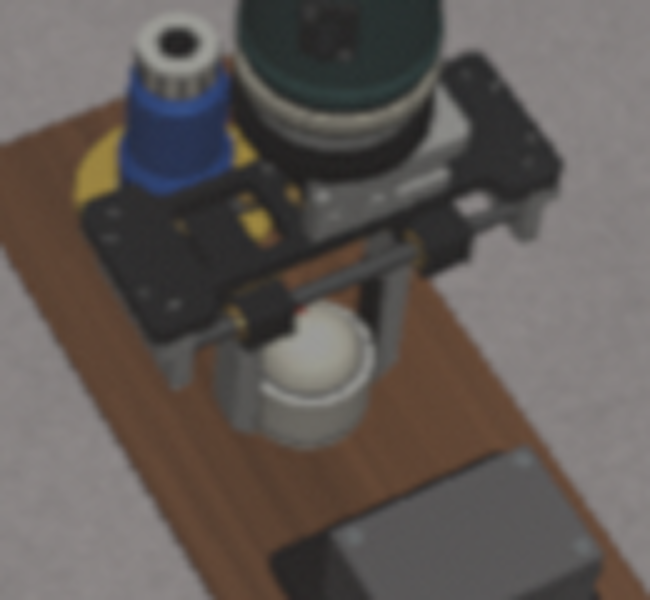

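The picture shows the sensor (crop (313,370)) dome up just above mid-board, well clear of box and blue coupler. Lowering and releasing.

Request:
apply_moves --moves '[[[0.1,-0.1,0.2],[0,0,0],0],[[0.1,-0.1,0.4],[0,0,0],0],[[0.1,-0.1,0.4],[0,0,0],0],[[0.1,-0.1,0.4],[0,0,0],0],[[0.1,-0.1,0.4],[0,0,0],0.6],[[0.1,-0.1,0.4],[0,0,0],0.7],[[0.1,-0.1,0.4],[0,0,0],0.8],[[0.1,-0.1,0.4],[0,0,0],0.9],[[0.1,-0.1,0.4],[0,0,0],0.9],[[0.1,-0.1,0.4],[0,0,0],0.9]]'

```text
time: 23.98
tool_pos: [0.4927, -0.0031, 0.0242]
ee_rot: [-3.142, 0.0, 1.494]
wrist_force: [-0.3, 0.2, -0.9]
width: 0.0835
```

Request:
apply_moves --moves '[[[0,0,-1],[0,0,0],0.9],[[0,0,-3],[0,0,0],0.9],[[0,0,-5.5],[0,0,0],0.9],[[0,0,-8],[0,0,0],0.9],[[0,0,-11],[0,0,0],0.9],[[0,0,-14],[0,0,0],1],[[0,0,-17],[0,0,0],1],[[0,0,-17],[0,0,0],1],[[0,0,-17],[0,0,0],1],[[0,0,-17],[0,0,0],1]]'

```text
time: 24.82
tool_pos: [0.4924, -0.003, 0.194]
ee_rot: [-3.141, 0.0, 1.494]
wrist_force: [-0.3, -0.6, -0.3]
width: 0.0943
```

```bash
python3 -c "
from h import *
go((.431,-.342,.19,0),(.431,-.342,.19,.8))"
```

```text
t 24.82 tcp [ 0.4924 -0.003   0.194 ] rpy [-3.1412e+00  1.0000e-04  1.4938e+00] F [-0.26 -0.57 -0.34] w 0.0943 vmax 0.036 j6 -0.04
  shift cm [-34.27  -3.52   0.41] turn [-0.     0.     1.494]
  shift cm [-34.27  -3.52   0.41] turn [-0.     0.     0.694]
```

Request:
apply_moves --moves '[[[-3,-0.3,0],[0,0,0],1],[[-7,-0.7,0],[0,0,0],1],[[-11,-1.1,0],[0,0,0],1],[[-15,-1.5,0],[0,0,0],1],[[-19,-1.9,0],[0,0,0],1],[[-23,-2.3,0],[0,0,0],1],[[-27,-2.8,0],[0,0,0],1],[[-31,-3.2,0],[0,0,0],1],[[-34.2,-3.5,0],[0,0,0],1],[[-34.2,-3.5,0],[0,0,0],1]]'

```text
time: 25.65
tool_pos: [0.4288, -0.3459, 0.1911]
ee_rot: [-3.137, -0.001, 1.487]
wrist_force: [0.4, 0.3, 0.4]
width: 0.0938
```

Request:
apply_moves --moves '[[[0,0,0],[0,0,0],1],[[0,0,0],[0,0,0],1],[[0,0,0],[0,0,0],1],[[0,0,0],[0,0,0],1],[[0,0,0],[0,0,0],1],[[0,0,0],[0,0,0],1],[[0,0,0],[0,0,0],1],[[0,0,0],[0,0,0],1],[[0,0,0],[0,0,0],1],[[0,0,0],[0,0,0],1]]'

```text
time: 26.48
tool_pos: [0.4316, -0.3413, 0.1944]
ee_rot: [3.141, 0.0, 1.494]
wrist_force: [0.5, -0.3, 0.2]
width: 0.0938
```

```bash
python3 -c "
from h import *
go((.431,-.342,.0525,1.504))
for n in ('top','scene'): cv2.imwrite('pics/%s6.png'%n,optics.snapshot(n)[:,:,::-1])"
```

```text
t 26.48 tcp [ 0.4316 -0.3413  0.1944] rpy [3.1415e+00 2.0000e-04 1.4939e+00] F [ 0.49 -0.32  0.15] w 0.0938 vmax 0.003 j6 -0.70
  shift cm [-0.08 -0.06 14.19] turn [ 0.    0.   -0.01]
```

View pics/top6.png

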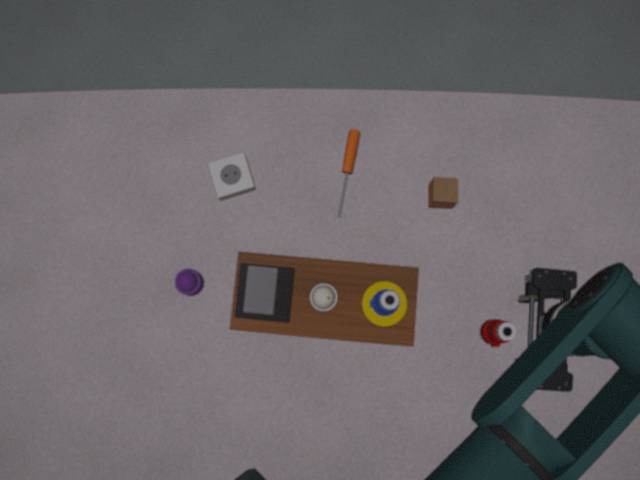

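View pics/scene6.png

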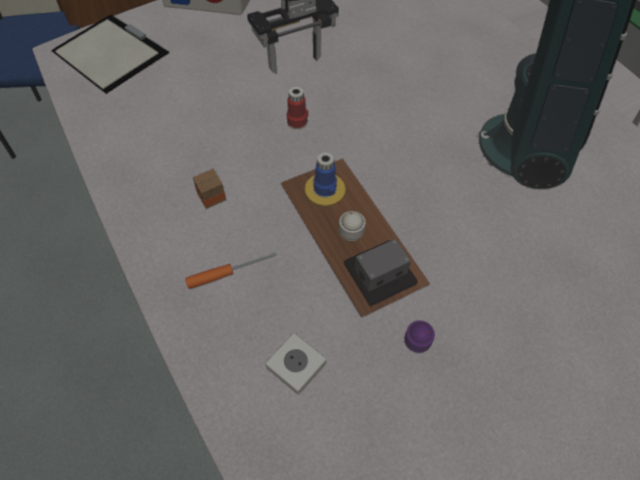

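Sensor (top (323,297)) and blue coupler (top (389,300)) stand in place, the box is undisturbed, and the gripper is above the red coupler (top (507,331)). Descend and grip.

Request:
apply_moves --moves '[[[-0.1,-0.1,1.5],[0,0,0],1],[[-0.1,-0.1,4],[0,0,0],1],[[-0.1,-0.1,6.5],[0,0,0],1],[[-0.1,-0.1,9],[0,0,0],1],[[-0.1,-0.1,11.5],[0,0,0],1],[[-0.1,-0.1,13.2],[0,0,0],1],[[-0.1,-0.1,14],[0,0,0],1],[[-0.1,-0.1,14.2],[0,0,0],1],[[-0.1,-0.1,14.2],[0,0,0],1],[[-0.1,-0.1,14.2],[0,0,0],1]]'

```text
time: 27.42
tool_pos: [0.4313, -0.3431, 0.0538]
ee_rot: [3.14, 0.002, 1.494]
wrist_force: [0.7, -0.7, 0.4]
width: 0.0938
```

Request:
apply_moves --moves '[[[0,0,0],[0,0,0],0.6],[[0,0,0],[0,0,0],0.5],[[0,0,0],[0,0,0],0.4],[[0,0,0],[0,0,0],0.2],[[0,0,0],[0,0,0],0],[[0,0,0],[0,0,0],0],[[0,0,0],[0,0,0],0],[[0,0,0],[0,0,0],0],[[0,0,0],[0,0,0],0],[[0,0,0],[0,0,0],0]]'

```text
time: 28.25
tool_pos: [0.4306, -0.3422, 0.0522]
ee_rot: [3.141, 0.0, 1.494]
wrist_force: [0.2, 0.3, -0.8]
width: 0.0408
```

```bash
python3 -c "
from h import *
go((.431,-.342,.0525,1.504))"
```

```text
t 28.25 tcp [ 0.4306 -0.3422  0.0522] rpy [3.1414e+00 1.0000e-04 1.4938e+00] F [ 0.22  0.28 -0.76] w 0.0408 vmax 0.002 j6 -0.70
  shift cm [ 0.03  0.04 -0.03] turn [ 0.    0.   -0.01]
```

Request:
apply_moves --moves '[[[0,0,-1],[0,0,0],0],[[0,0,-3],[0,0,0],0],[[0,0,-5],[0,0,0],0],[[0,0,-7.5],[0,0,0],0],[[0,0,-10],[0,0,0],0],[[0,0,-12.5],[0,0,0],0],[[0,0,-15],[0,0,0],0],[[0,0,-17],[0,0,0],0],[[0,0,-18],[0,0,0],0],[[0,0,-18],[0,0,0],0]]'

```text
time: 29.08
tool_pos: [0.4313, -0.3431, 0.2357]
ee_rot: [3.137, 0.004, 1.494]
wrist_force: [0.6, 0.3, -1.9]
width: 0.0416
```

```bash
python3 -c "
from h import *
go((.502,.1178,.23,1.494))
def f(x0,y0,s,pts): return [((x+.5)/s-.5+x0,(y+.5)/s-.5+y0) for x,y in pts]
cv2.imwrite('pics/s7.png',optics.snapshot('scene')[:,:,::-1])"
```

```text
t 29.08 tcp [ 0.4313 -0.3431  0.2357] rpy [3.1372 0.0038 1.4938] F [ 0.63  0.3  -1.92] w 0.0416 vmax 0.069 j6 -0.70
  shift cm [46.49  3.5   0.4 ] turn [ 0.004  0.004 -0.   ]
```

View pics/s7.png

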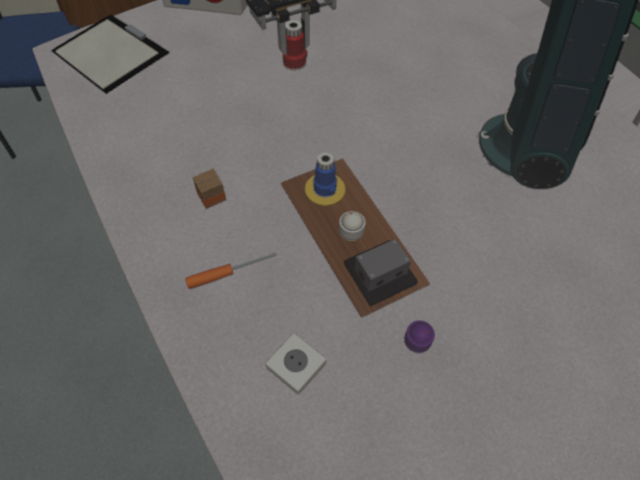

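Request:
apply_moves --moves '[[[1.5,0.1,0],[0,0,0],0],[[4.5,0.3,0],[0,0,0],0],[[8,0.6,0],[0,0,0],0],[[11.5,0.8,0],[0,0,0],0],[[15,1.1,0],[0,0,0],0],[[18.5,1.4,0],[0,0,0],0],[[22,1.6,0],[0,0,0],0],[[25.5,1.9,0],[0,0,0],0],[[29,2.2,0],[0,0,0],0],[[32.5,2.4,0],[0,0,0],0]]'

```text
time: 29.97
tool_pos: [0.4779, -0.0173, 0.2298]
ee_rot: [-3.137, -0.001, 1.494]
wrist_force: [0.4, -0.6, -2.6]
width: 0.0413
```

Request:
apply_moves --moves '[[[3.5,0.3,0],[0,0,0],0],[[7,0.5,0],[0,0,0],0],[[10,0.8,0],[0,0,0],0],[[12.5,1,0],[0,0,0],0],[[13.7,1.1,0],[0,0,0],0],[[14,1.1,0],[0,0,0],0],[[14,1.1,0],[0,0,0],0],[[14,1.1,0],[0,0,0],0],[[14,1.1,0],[0,0,0],0],[[14,1.1,0],[0,0,0],0]]'

```text
time: 30.8
tool_pos: [0.5011, 0.1174, 0.2323]
ee_rot: [3.142, 0.0, 1.492]
wrist_force: [-0.8, -0.8, -2.3]
width: 0.0415
```

```bash
python3 -c "
from h import *
go((.502,.1178,.128,1.494))"
```

```text
t 30.80 tcp [0.5011 0.1174 0.2323] rpy [3.1416e+00 5.0000e-04 1.4917e+00] F [-0.81 -0.8  -2.34] w 0.0415 vmax 0.004 j6 0.20
  shift cm [ 0.05  0.08 10.43] turn [ 0.     0.    -0.002]
```

Request:
apply_moves --moves '[[[0.1,0.1,1],[0,0,0],0],[[0.1,0.1,2.5],[0,0,0],0],[[0.1,0.1,4],[0,0,0],0],[[0.1,0.1,5.5],[0,0,0],0],[[0.1,0.1,7],[0,0,0],0],[[0.1,0.1,8.5],[0,0,0],0],[[0.1,0.1,9.5],[0,0,0],0],[[0.1,0.1,10],[0,0,0],0],[[0.1,0.1,10.3],[0,0,0],0],[[0.1,0.1,10.3],[0,0,0],0]]'

```text
time: 31.63
tool_pos: [0.5021, 0.1194, 0.1288]
ee_rot: [-3.141, 0.0, 1.493]
wrist_force: [0.3, -0.7, -1.6]
width: 0.0414
```

```bash
python3 -c "
from h import *
go((.502,.1178,.1245,1.494))
im=optics.snapshot('scene')[:,:,::-1];crop(im,320,160,130,120,5,'pics/i.png')
im=optics.snapshot('top')[:,:,::-1];crop(im,210,240,130,110,5,'pics/i2.png')"
```

```text
t 31.63 tcp [0.5021 0.1194 0.1288] rpy [-3.1410e+00  2.0000e-04  1.4934e+00] F [ 0.3 -0.7 -1.6] w 0.0414 vmax 0.025 j6 0.20
  shift cm [-0.16  0.    0.43] turn [-0.001  0.    -0.001]
```

View pics/i.png

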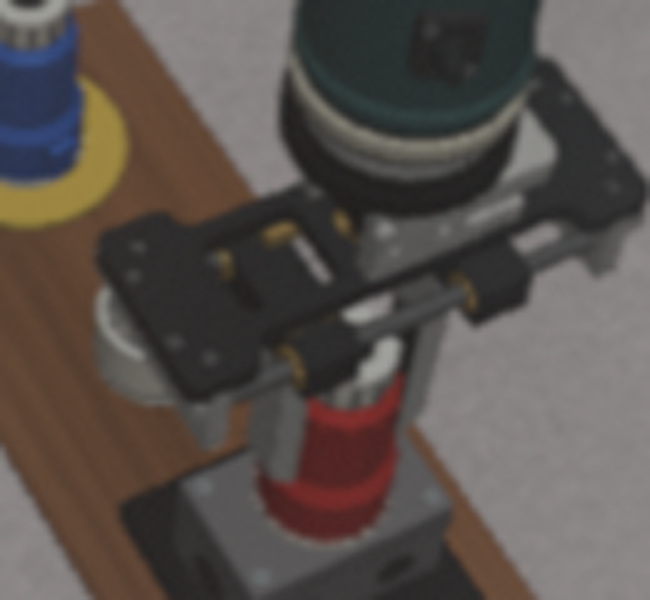

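View pics/i2.png

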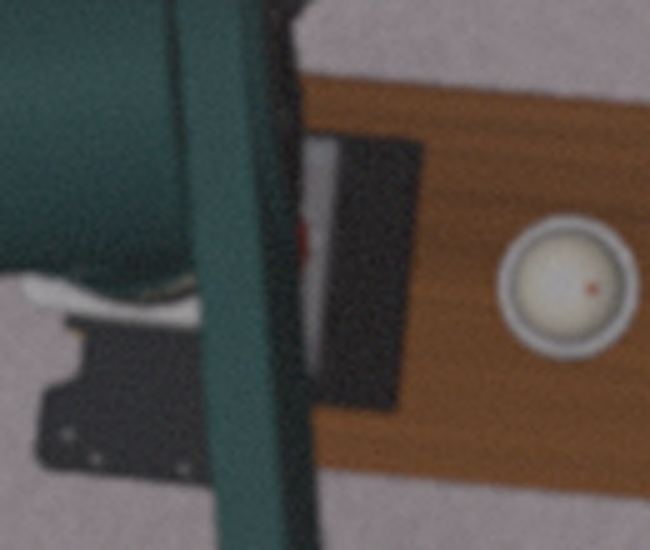

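Request:
apply_moves --moves '[[[-0.1,0,0.1],[0,0,0],0],[[-0.1,0,0.2],[0,0,0],0],[[-0.1,0,0.3],[0,0,0],0],[[-0.1,0,0.35],[0,0,0],0],[[-0.1,0,0.4],[0,0,0],0],[[-0.1,0,0.4],[0,0,0],0],[[-0.1,0,0.4],[0,0,0],0],[[-0.1,0,0.4],[0,0,0],0],[[-0.1,0,0.4],[0,0,0],0],[[-0.1,0,0.4],[0,0,0],0]]'

```text
time: 32.57
tool_pos: [0.5022, 0.1186, 0.1253]
ee_rot: [3.141, 0.0, 1.494]
wrist_force: [-0.5, -0.5, -1.4]
width: 0.0414
```

```bash
python3 -c "
from h import *
go((.502,.1178,.1243,1.494))"
```

```text
t 32.57 tcp [0.5022 0.1186 0.1253] rpy [3.1415e+00 1.0000e-04 1.4938e+00] F [-0.5  -0.55 -1.35] w 0.0414 vmax 0.002 j6 0.20
  shift cm [-0.08 -0.01  0.1 ] turn [ 0.  0. -0.]
```

Request:
apply_moves --moves '[[[0,0,0.05],[0,0,0],0],[[0,0,0.1],[0,0,0],0],[[0,0,0.1],[0,0,0],0],[[0,0,0.1],[0,0,0],0],[[0,0,0.1],[0,0,0],0.45],[[0,0,0.1],[0,0,0],0.55],[[0,0,0.1],[0,0,0],0.7],[[0,0,0.1],[0,0,0],0.85],[[0,0,0.1],[0,0,0],0.9],[[0,0,0.1],[0,0,0],0.9]]'

```text
time: 33.4
tool_pos: [0.5022, 0.1186, 0.1244]
ee_rot: [3.141, 0.0, 1.494]
wrist_force: [-0.2, 0.7, 0.4]
width: 0.0723
```

Request:
apply_moves --moves '[[[0,0,-1],[0,0,0],0.9],[[0,0,-3],[0,0,0],0.9],[[0,0,-5],[0,0,0],0.9],[[0,0,-7],[0,0,0],0.9],[[0,0,-9],[0,0,0],0.9],[[0,0,-11],[0,0,0],1],[[0,0,-12],[0,0,0],1],[[0,0,-13],[0,0,0],1],[[0,0,-13],[0,0,0],1],[[0,0,-13],[0,0,0],1]]'

```text
time: 34.23
tool_pos: [0.5022, 0.1186, 0.2542]
ee_rot: [3.142, 0.0, 1.494]
wrist_force: [-0.3, 0.3, -0.6]
width: 0.0943
```

```bash
python3 -c "
from h import *
go((.36,.35,.26,1.494))"
```

```text
t 34.23 tcp [0.5022 0.1186 0.2542] rpy [3.1415e+00 1.0000e-04 1.4939e+00] F [-0.27  0.3  -0.64] w 0.0943 vmax 0.033 j6 0.20
  shift cm [ 21.98 -15.95  -0.59] turn [ 0.  0. -0.]
```

Request:
apply_moves --moves '[[[2,-1.5,-0.5],[0,0,0],1],[[5,-3.5,-0.5],[0,0,0],1],[[8,-5.5,-0.5],[0,0,0],1],[[11,-8,-0.5],[0,0,0],1],[[14,-10,-0.5],[0,0,0],1],[[17,-12.5,-0.5],[0,0,0],1],[[20,-14.5,-0.5],[0,0,0],1],[[22,-16,-0.5],[0,0,0],1],[[22,-16,-0.5],[0,0,0],1],[[22,-16,-0.5],[0,0,0],1]]'

```text
time: 35.07
tool_pos: [0.3584, 0.3506, 0.2575]
ee_rot: [-3.14, 0.003, 1.497]
wrist_force: [-0.5, -1.1, 0.2]
width: 0.0938
```

```bash
python3 -c "
from h import *
go((.36,.35,.26,1.494))
for n in ('top','scene'): cv2.imwrite('pics/%s8.png'%n,optics.snapshot(n)[:,:,::-1])
t=cv2.imread('pics/top8.png');s=cv2.imread('pics/scene8.png')
crop(t,220,240,210,120,3.8,'pics/j.png');crop(s,280,140,160,180,3.3,'pics/k.png')
for n in('top','scene'):
  a=cv2.imread(f'pics/{n}0.png').astype(int);b=cv2.imread(f'pics/{n}8.png').astype(int)
  if n=='top': 
    for nm,r in (('outlet',(150,205,200,260)),('screw',(120,222,330,370)),('carton',(170,215,420,465))): print(nm,abs(a-b)[r[0]:r[1],r[2]:r[3]].max())
"
```

```text
t 35.07 tcp [0.3584 0.3506 0.2575] rpy [-3.1396e+00  2.7000e-03  1.4966e+00] F [-0.48 -1.11  0.21] w 0.0938 vmax 0.045 j6 0.74
  shift cm [-0.05  0.16 -0.25] turn [-0.002  0.003  0.003]
outlet 11
screw 15
carton 12
```

View pics/j.png

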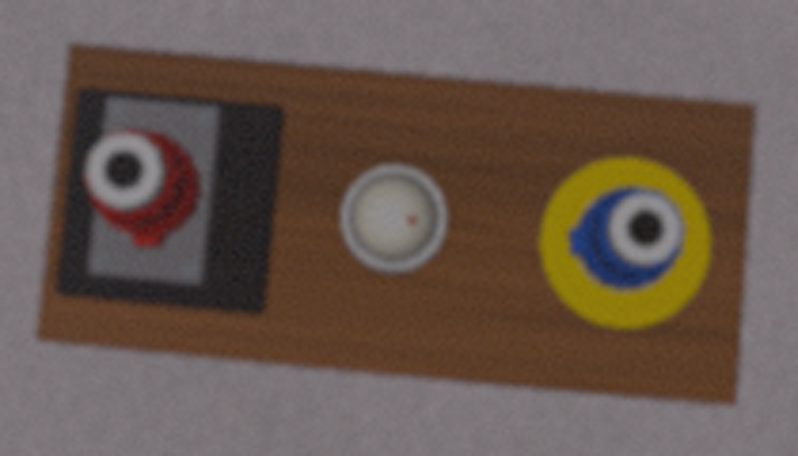

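View pics/k.png

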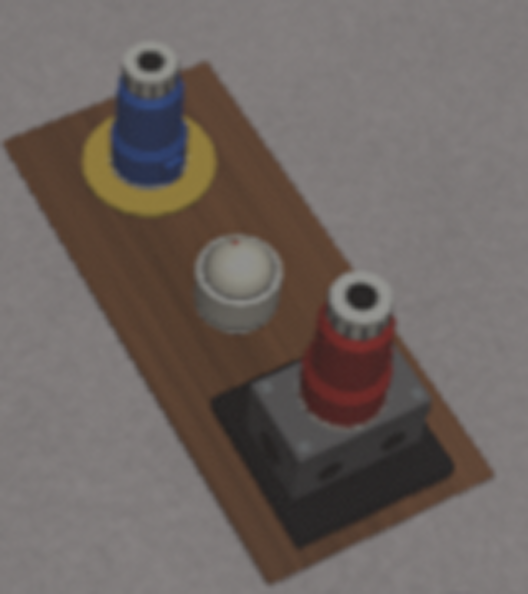

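```bash
python3 -c "
from h import *
np.set_printoptions(precision=4,suppress=True)
def f(x0,y0,s,pts): return [((x+.5)/s-.5+x0,(y+.5)/s-.5+y0) for x,y in pts]
T=lambda p,z:p2w('top',f(220,240,3.8,[p]),z)[0,:2]; S=lambda p,z:p2w('scene',f(280,140,3.3,[p]),z)[0,:2]
print('red',T((125,170),.172),S((360,296),.172))
print('blue',T((647,228),.112),S((151,62),.112))
print('sens rim',T((394,218),.04),S((239,272),.04))
print('box',p2w('top',f(220,240,3.8,[(105,96),(219,104),(203,285),(88,275)]),.072).mean(0),p2w('scene',f(280,140,3.3,[(250,385),(345,345),(430,408),(297,458)]),.072)[[1,3]])
"
```

```text
red [0.5022 0.1189] [0.5021 0.1166]
blue [ 0.4855 -0.1229] [ 0.4845 -0.1237]
sens rim [ 0.4929 -0.0015] [ 0.4938 -0.0013]
box [0.5019 0.1184 0.072 ] [[0.4818 0.0918 0.072 ]
 [0.5482 0.1398 0.072 ]]
```

```bash
python3 -c "
from h import *
print(job.close_job())"
```

```text
the job is handed in; nothing more can be done
None
```

I set out the display and handed it in at about 35 s of the 115 s allowed. No verdict came back, so the figures below are from my own last camera checks.

| Item | Measured position (m) | Target (m) | Apart | Allowed |
|---|---|---|---|---|
| Junction box | (0.502, 0.118) | plinth (0.501, 0.1165) | about 2 mm | 12 mm |
| Red coupler | (0.502, 0.118) | box centre (0.502, 0.118) | about 1–2 mm | 12 mm |
| Blue coupler | (0.485, −0.123) | disc (0.485, −0.1225) | about 1 mm | 12 mm |
| Motion sensor | (0.493, −0.0014) | board centre (0.493, −0.003) | about 2 mm | 15 mm |

- **Orientation:** the box sides look parallel to the plinth's. Both couplers look upright, and the sensor is dome up. The purple look-alike was left alone.
- **Bystanders:** the top-camera views before and after show no visible change at the carton, screwdriver or outlet.
- **Arm:** it was clear of everything, with the gripper open.
- **Disagreements:** the two cameras differed by up to about 2 mm on the red coupler, within calibration accuracy. My final scene-camera check of the box used corner points partly hidden by the red coupler, so I relied on the top view. That view agrees with both cameras' earlier check, taken before the coupler went on.

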